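# Start the suction-table pump with its spring-return key

## Task

Start the vacuum pump of the mounting table: on the grey control box with the round dial gauge, turn the key clockwise from off, through run, all the way to start and hold it there for about a second. Then let go so that it springs back to run and stays there, and leave the key of the other box, the one with the slotted vent and no gauge, at off.

Things in the scene. Friction and masses are not known exactly. Their poses are not given: they have to be found in the camera images.
- pump_key (a point): Centre of the pump key's head, on its turning axis, 32 mm above the flat top of its 80 mm high box; turns with the key. Head: upright black plate 34 mm wide (this x), 10 thick (this y), 32 high (z), nothing beside it. Below are a thin shank and a lock barrel 24 mm across, 8 high. The fixed grey box, 160 x 180 mm, has a round white dial (56 mm across, 9 high) 73 mm behind the key.
- pump_switch (a joint): First part of the pump key's turn, rad, clockwise from above: 0 off, 0.6 run (a stop). Starts at 0 to 0.1, stays where left (friction 0.05 N m). It always turns before pump_start; the head's turn is the sum of both. At off the head lies along the box's 160 mm front-back side. Black ticks round the key, each longer than the last, mark off, run and start, 0.6 rad apart.
- pump_start (a joint): Second part of the pump key's clockwise turn, rad, beyond run: 0 at run, 0.6 at start (a stop). A spring drives it back to 0 when let go; turning it takes 0.08 N m at first and 0.14 N m at the stop.
- lamp_switch (a joint): The same first part of the turn for the key of the other box, which is the light table's: an identical key on a box of the same size and colour that has five dark vent slots and no gauge. 0 off; it starts at 0 to 0.1. Leave it alone.
Not all that is in view belongs to the job. Leave any brown look-alike of the part that bears pump_key alone.

How it is judged:
By the outcome, as a careful person would: the job done as asked, in the order asked, and still so for the second after the job is handed in, with the robot touching nothing.
It also fails if it takes over 35 s, if anything falls off the work surface, if the arm or the gripper's body presses on something with over 40 N, if the wrist force passes 120 N, or if a joint passes its speed limit or range.

## Robot

A 6-joint arm with a two-finger parallel gripper is mounted at the origin on the work surface. World frame = base frame: x ahead of the robot, y to its left, z up, the work surface at z = 0. Lengths are in m, angles in rad, forces in N, time in s.
With the tool pointing down it reaches from about 0.275 to 0.75 m from the base axis. Payload 10.2 kg.
Tool frame: the origin (TCP) lies at the very end of the fingers, on their centre line; the grasp point (between the pads) lies 19 mm behind it; z points along the fingers, y is the line along which they close (so a half turn about z gives the same grasp; the last joint's range is limited). The gripper opens to 88 mm and grips with 3 to 60 N. Pads are 18 mm wide; open, the fingers measure 123 mm over their backs; the gripper's body (75 mm by 187 mm) begins 45 mm behind the grasp point.
Start: joints at [-1.364, 0.313, 1.498, -0, 1.331, -0.223], TCP at [0.219, -0.477, 0.239] pointing down, gripper open.
Joint ranges: [-2.94, 2.94], [-0.97, 2.17], [0.19, 2.56], [-1.23, 4.37], [0.02, 3.11], [-2.88, 2.88]. Speed limits (rad/s): [2.39, 2.39, 3.01, 3.14, 3.14, 3.14].

## Interface

Orientations are given as a 3x3 rotation matrix whose columns are the frame's x, y, z axes.
In Python, from workcell import monitor, get_image, camera_model, arm gives the robot as it stands.
- The arm moves only by the tool arm_command, never from a script. Its argument "series" is a list of rows, each an object with "travel": the shift along the tool's x, y, z in cm, a list of three; "yaw": the turn about the tool's z in degrees. A call has 1 to 8 rows; each row is the pose to reach, as a shift and turn from the pose commanded when the call began, along the tool's axes at that moment; what a row does not reach only later rows make up. A row lasts 1/10 s, in which the tool goes at most 50 mm and 8.59 degrees, less where a joint would pass 70% of its speed; a pose out of reach is approached as far as the arm can. A call with a gripper value outside its range is refused whole. "grip" is the opening, from 0 (shut) to 1 (fully open), set as the call begins (left out, the last holds). The fingers move at their own pace and stop on an object; the grip force is fixed at half the most. Time passes only in rows, so rows that repeat a pose let the fingers close. It gives the time, the measured TCP pose, the force, the opening and the grip force at its end, in the units of the state.
- monitor.read_state(): the state, without advancing time (a new reading comes with each control period).
- get_image(name): name is "scene" or "top"; returns the picture (420x560x3 uint8, red, green, blue); there is no depth.
- camera_model(name): a dict with "fx", "fy", "cx", "cy" (pixels), "k1" (the pictures are not rectified: a ray, as slopes to the right and down, at radius r is drawn at 1 + k1 r^2 times it, then the intrinsics apply), "rvec" (rotation vector, rad) and "tvec" (3), from world to camera coordinates, as OpenCV has them. Camera axes: x right, y down, z forward; pixel columns grow to the right and rows downward; lengths in m; the calibration is good to about 2 mm. A picture is of the moment at which its call begins. camera_model takes no time and is no camera call.
- arm.job_done(): hands the job in; it is judged then, once.
The state is a dict: "clock": time; "q": joint angles; "qd": joint speeds; "tau": joint torques, N m; "tool_pos": TCP position; "ee_rot": TCP orientation; "force": force on the tool from outside, world axes, zero at the start; "torque": the same for the moment, N m; "grip_width": finger opening in m; "gripper_force": force on a finger pad.
Only numpy, scipy, OpenCV 4.12 (cv2) and the standard library are available. Lean on these libraries where they do the work, as an engineer would, in place of code of your own. Each camera call takes 0.05 s, during which the arm holds its last target. There are 200 camera calls.

## Working session

There is one attempt and no reset: what is moved stays moved. The work goes in short steps, Python scripts to look and compute and a tool call to move; the robot and the scene stay as the last step left them, time stands still between calls to the robot, and variables do not carry over. Pictures are saved under pics/ and viewed, at most 10 in all, crops included, and the job is handed in when it is done.

Besides the shell and the picture viewer there is one more tool, called after "Request:" by a JSON object that holds its "op" and its "data", one argument or row to a line. arm_command: Moves the arm, as the interface text tells. Its arguments: {"type":"object","properties":{"series":{"type":"array"},"grip":{"type":"number"}},"required":["series"]}

```bash
mkdir -p pics
cat > h.py <<'E'
import numpy as np, cv2
from workcell import monitor, get_image, camera_model, arm
def ray(name,uv):
    c=camera_model(name);R=cv2.Rodrigues(np.array(c["rvec"],float))[0];t=np.array(c["tvec"],float).ravel()
    d=np.array([(uv[0]-c["cx"])/c["fx"],(uv[1]-c["cy"])/c["fy"]]);s=d.copy()
    for _ in range(30): s=d/(1+c["k1"]*(s@s))
    return -R.T@t, R.T@np.array([s[0],s[1],1.])
def onz(name,uv,z):
    o,d=ray(name,uv); return o+d*(z-o[2])/d[2]
def proj(name,p):
    c=camera_model(name);R=cv2.Rodrigues(np.array(c["rvec"],float))[0]
    q=R@np.array(p,float)+np.array(c["tvec"],float).ravel();s=q[:2]/q[2];s=s*(1+c["k1"]*(s@s))
    return np.array([c["fx"]*s[0]+c["cx"],c["fy"]*s[1]+c["cy"]])
E
python3 - <<'E'
from h import *
for n in("scene","top"):
    im=get_image(n);np.save(f"pics/{n}0.npy",im);cv2.imwrite(f"pics/{n}0.png",im[:,:,::-1])
    print(n,ray(n,(280,210)),camera_model(n)["fx"])
s=monitor.read_state();print(s["clock"],s["tool_pos"],s["ee_rot"],s["grip_width"])
E
```

```text
scene (array([ 0.9492815 , -0.18974527,  0.56990883]), array([-0.69767025,  0.29668782, -0.65235268])) 387.02547095066006
top (array([ 0.41246046, -0.00524667,  0.73365265]), array([ 0.06392788,  0.00924349, -0.99806902])) 384.70802729728877
0.1 [ 0.21870643 -0.47704407  0.23822016] [[ 9.09043894e-01  4.16700298e-01 -2.45999347e-04]
 [ 4.16700302e-01 -9.09043246e-01  1.11134483e-03]
 [ 2.39473678e-04 -1.11276924e-03 -9.99999352e-01]] 0.08808521773741375
```

View pics/top0.png

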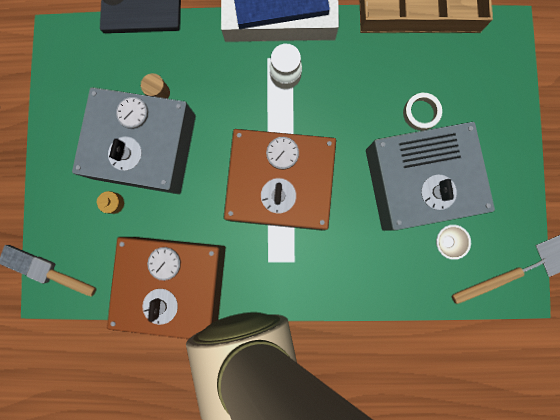

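View pics/scene0.png

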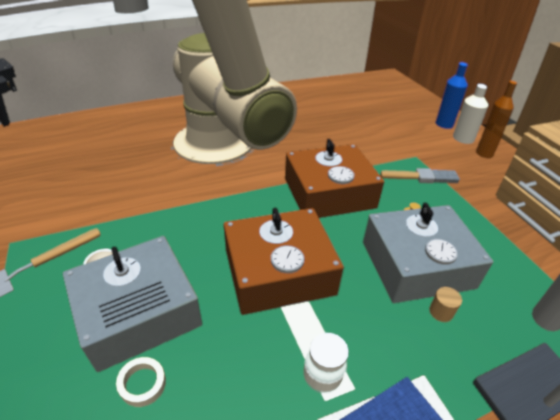

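The top view shows four boxes. Grey with dial is at (133,140), with its dial at (131,112) and key at about (122,150). Grey with vent slots is at (432,177), which is the lamp box. Brown look-alikes with dials are at (281,180) and (167,287). The grey box with the white dial fits the description. I'll confirm it in an enlarged crop and measure it.

Run:
```python
from h import *
im=np.load("pics/top0.npy");sc=np.load("pics/scene0.npy")
a=cv2.resize(im[80:200,65:205],None,fx=4,fy=4,interpolation=cv2.INTER_CUBIC)
cv2.imwrite("pics/c1.png",a[:,:,::-1])
b=cv2.resize(sc[190:310,355:495],None,fx=4,fy=4,interpolation=cv2.INTER_CUBIC)
cv2.imwrite("pics/c2.png",b[:,:,::-1])
for n,I,(x0,x1,y0,y1),zs in(("top",im,(65,205,80,200),(.089,.08)),("scene",sc,(355,495,190,310),(.089,.08))):
    m=np.zeros(I.shape[:2],np.uint8);m[y0:y1,x0:x1]=(I[y0:y1,x0:x1].min(2)>165)*255
    cs,_=cv2.findContours(m,cv2.RETR_EXTERNAL,cv2.CHAIN_APPROX_NONE)
    for c in cs:
        if cv2.contourArea(c)<60: continue
        e=cv2.fitEllipse(cv2.convexHull(c));print(n,cv2.contourArea(c),e,[onz(n,e[0],z).round(4) for z in zs])
```

```text
top 411.0 ((124.1166000366211, 153.13052368164062), (32.267940521240234, 33.459754943847656), 39.09102249145508) [array([0.5541, 0.2697, 0.089 ]), array([0.5561, 0.2735, 0.08  ])]
top 571.0 ((130.9366455078125, 111.66500854492188), (27.517654418945312, 29.105806350708008), 45.43753433227539) [array([0.6274, 0.2597, 0.089 ]), array([0.6304, 0.2634, 0.08  ])]
scene 466.0 ((441.613037109375, 249.623046875), (19.891756057739258, 31.500804901123047), 113.37722778320312) [array([0.6277, 0.2591, 0.089 ]), array([0.6217, 0.2675, 0.08  ])]
scene 339.0 ((421.6167297363281, 225.17088317871094), (19.83099937438965, 33.456817626953125), 107.73914337158203) [array([0.5625, 0.264 , 0.089 ]), array([0.5553, 0.2725, 0.08  ])]
```

View pics/c1.png

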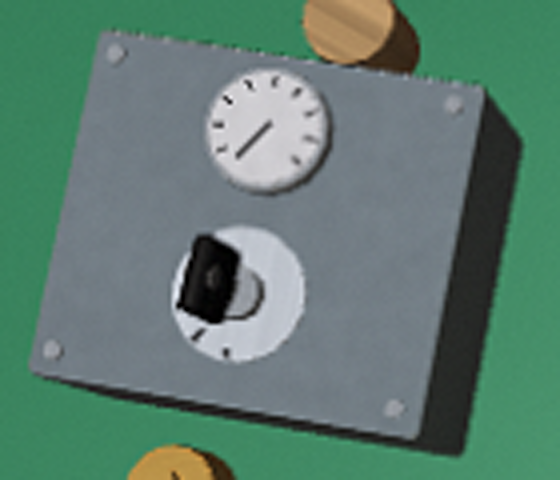

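View pics/c2.png

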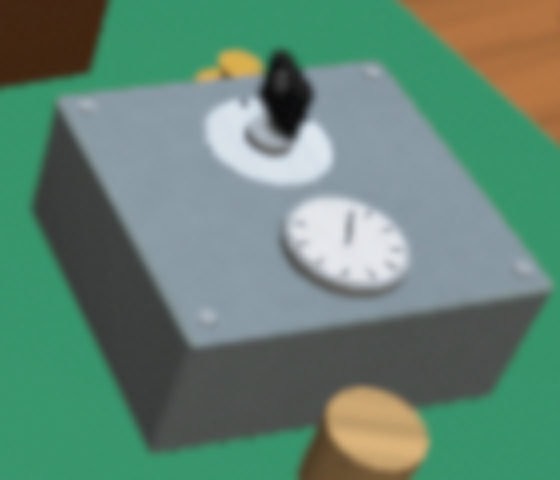

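The crops confirm it. The grey box has a white dial at crop (268,130), no vents, and its key on the white disc at crop (238,293). That puts the axis at (0.556, 0.273) and the box heading at −10.7°. From here I move over the key.

Request:
{"op": "arm_command", "data": {
  "series": [
    {"travel":[3.75,-3.3,0],"yaw":-8.5},
    {"travel":[7.5,-6.6,0],"yaw":-17},
    {"travel":[11.25,-9.9,0],"yaw":-25.5},
    {"travel":[15,-13.2,0],"yaw":-34},
    {"travel":[18.75,-16.4,0],"yaw":-42.5},
    {"travel":[22.5,-19.7,0],"yaw":-51},
    {"travel":[26.25,-23,0],"yaw":-59.5},
    {"travel":[30,-26.3,0],"yaw":-68}
  ],
  "grip": 1
}}

```text
clock: 0.9
tool_pos: [0.3821, -0.1112, 0.2387]
ee_rot: [[-0.052, 0.999, 0.0], [0.999, 0.052, -0.0], [-0.0, 0.0, -1.0]]
force: [0.0, -0.3, 0.0]
grip_width: 0.0882
gripper_force: 0.0
```

```bash
cat >> h.py <<'E'
def togo(z,ya,p=(.5557,.2730)):
    s=monitor.read_state();R=np.array(s["ee_rot"]);d=np.array([*p,z])-s["tool_pos"]
    a=np.degrees(np.arctan2(R[1,1],R[0,1]))
    print("t",s["clock"],"pos",np.round(s["tool_pos"],4),"yang",a.round(2),"travel cm",(R.T@d*100).round(2),"yaw",-((ya-a+180)%360-180),"q",np.round(s["q"],2),"F",np.round(s["force"],1),"T",np.round(s["torque"],2),"w",s["grip_width"])
E
python3 -c "
from h import *
togo(.18,76.4)"
```

```text
t 0.9 pos [ 0.3821 -0.1112  0.2387] yang 2.95 travel cm [37.47 19.31  5.87] yaw -73.4471941744242 q [-0.58  0.03  1.84  0.    1.27 -0.63] F [ 0.  -0.3  0. ] T [-0.07 -0.1  -0.01] w 0.08816912492741744
```

Request:
{"op": "arm_command", "data": {
  "series": [
    {"travel":[4.4,2.3,0],"yaw":-8.5},
    {"travel":[8.8,4.6,0],"yaw":-17},
    {"travel":[13.2,6.9,0],"yaw":-25.5},
    {"travel":[17.6,9.2,0],"yaw":-34},
    {"travel":[22,11.5,0],"yaw":-42.5},
    {"travel":[26.4,13.8,0],"yaw":-51},
    {"travel":[30.8,16,0.5],"yaw":-59.5},
    {"travel":[34,17.5,1],"yaw":-68}
  ]
}}

```text
clock: 1.7
tool_pos: [0.5415, 0.2372, 0.228]
ee_rot: [[-0.946, 0.325, -0.001], [0.325, 0.946, 0.0], [0.001, -0.0, -1.0]]
force: [0.7, 0.2, -0.3]
grip_width: 0.0882
gripper_force: 0.0
```

```bash
python3 -c "
from h import *
togo(.15,76.4)"
```

```text
t 1.7 pos [0.5415 0.2372 0.228 ] yang 71.06 travel cm [-0.19  3.85  7.8 ] yaw -5.341966872735782 q [ 0.21  0.47  1.3   0.    1.37 -1.03] F [ 0.7  0.2 -0.3] T [ 0.   -0.11 -0.06] w 0.08818647452125586
```

Request:
{"op": "arm_command", "data": {
  "series": [
    {"travel":[-0.1,2,2],"yaw":-3},
    {"travel":[-0.2,3.8,4],"yaw":-5.5},
    {"travel":[-0.2,3.8,6.5],"yaw":-5.5},
    {"travel":[-0.2,3.8,7.8],"yaw":-5.5},
    {"travel":[-0.2,3.8,7.8],"yaw":-5.5},
    {"travel":[-0.2,3.8,7.8],"yaw":-5.5}
  ]
}}

```text
clock: 2.3
tool_pos: [0.556, 0.2694, 0.1516]
ee_rot: [[-0.971, 0.24, 0.001], [0.24, 0.971, 0.0], [-0.001, 0.0, -1.0]]
force: [-1.4, 0.6, 1.2]
grip_width: 0.0878
gripper_force: 0.0
```

```bash
python3 - <<'E'
from h import *
togo(.099,76.4)
for n,p in (("scene",(.5557,.273,.112)),("top",(.5557,.273,.112))):
    im=get_image(n);u=proj(n,p).astype(int);print(n,u)
    x0=max(u[0]-70,0);y0=u[1]-60
    c=cv2.resize(im[y0:y0+120,x0:x0+140],None,fx=3,fy=3,interpolation=cv2.INTER_CUBIC)
    cv2.imwrite(f"pics/d_{n}.png",c[:,:,::-1])
E
python3 -c "
import cv2,numpy as np
cv2.imwrite('pics/d.png',np.hstack([cv2.resize(cv2.imread(f'pics/d_{n}.png'),(400,360)) for n in ('scene','top')]))"
```

```text
t 2.3 pos [0.556  0.2694 0.1516] yang 76.09 travel cm [0.12 0.34 5.26] yaw -0.30640954360660544 q [ 0.26  0.59  1.32 -0.    1.24 -1.07] F [-1.4  0.6  1.2] T [ 0.06 -0.17 -0.01] w 0.08784578871741448
scene [426 212]
top [116 149]
```

View pics/d.png

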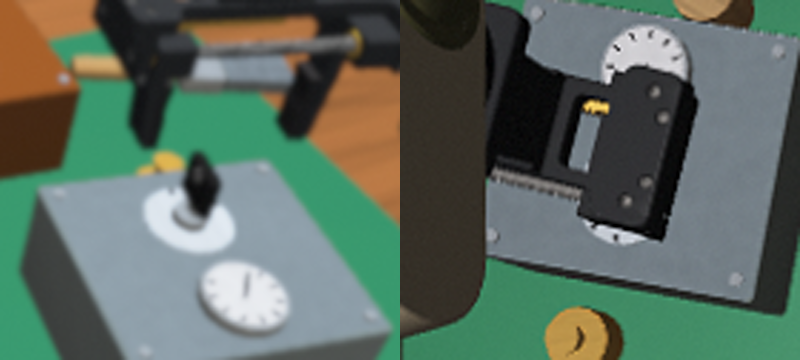

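The view shows the fingers straddling the key, which sits slightly toward one finger. That fits the remaining 3 mm in y. Next I descend.

Request:
{"op": "arm_command", "data": {
  "series": [
    {"travel":[0.1,0.2,1.5],"yaw":0},
    {"travel":[0.1,0.2,3.3],"yaw":0},
    {"travel":[0.1,0.2,4.8],"yaw":0},
    {"travel":[0.1,0.2,5.0],"yaw":0},
    {"travel":[0.1,0.2,5.0],"yaw":0},
    {"travel":[0.1,0.2,5.0],"yaw":0}
  ]
}}

```text
clock: 3.0
tool_pos: [0.5557, 0.2719, 0.1021]
ee_rot: [[-0.971, 0.24, 0.002], [0.24, 0.971, 0.001], [-0.002, 0.001, -1.0]]
force: [-0.7, 0.5, 0.1]
grip_width: 0.088
gripper_force: 0.0
```

```bash
python3 -c "
from h import *
togo(.099,76.4)"
```

```text
t 3.0 pos [0.5557 0.2719 0.1021] yang 76.12 travel cm [0.03 0.1  0.31] yaw -0.2811705715902235 q [ 0.27  0.64  1.36 -0.    1.13 -1.06] F [-0.7  0.5  0.1] T [ 0.02 -0.15  0.01] w 0.08803528010172981
```

Request:
{"op": "arm_command", "data": {
  "series": [
    {"travel":[0,0.1,0.2],"yaw":0},
    {"travel":[0,0.1,0.2],"yaw":0},
    {"travel":[0,0.1,0.2],"yaw":0},
    {"travel":[0,0.1,0.2],"yaw":0},
    {"travel":[0,0.1,0.2],"yaw":0},
    {"travel":[0,0.1,0.2],"yaw":0},
    {"travel":[0,0.1,0.2],"yaw":0},
    {"travel":[0,0.1,0.2],"yaw":0}
  ],
  "grip": 0
}}

```text
clock: 3.8
tool_pos: [0.5554, 0.2728, 0.0987]
ee_rot: [[-0.971, 0.24, -0.0], [0.24, 0.971, -0.0], [0.0, -0.0, -1.0]]
force: [0.1, 0.3, -0.0]
grip_width: 0.0263
gripper_force: 0.0
```

```bash
python3 -c "
from h import *
togo(.099,76.4)
print(monitor.read_state()['gripper_force'])"
```

```text
t 3.8 pos [0.5554 0.2728 0.0987] yang 76.13 travel cm [-0.03  0.03 -0.03] yaw -0.27387981860073296 q [ 0.27  0.65  1.36 -0.    1.13 -1.06] F [ 0.1  0.3 -0. ] T [-0.02 -0.16  0.01] w 0.02634584987423109
0.0
```

Request:
{"op": "arm_command", "data": {
  "series": [
    {"travel":[0,0,0],"yaw":0},
    {"travel":[0,0,0],"yaw":0},
    {"travel":[0,0,0],"yaw":0},
    {"travel":[0,0,0],"yaw":0},
    {"travel":[0,0,0],"yaw":0}
  ]
}}

```text
clock: 4.3
tool_pos: [0.5553, 0.2724, 0.0987]
ee_rot: [[-0.971, 0.24, -0.0], [0.24, 0.971, -0.001], [0.0, -0.001, -1.0]]
force: [-1.8, -5.3, 2.9]
grip_width: 0.0096
gripper_force: 30.0
```

```bash
python3 -c "
from h import *
togo(.099,76.4)
print(monitor.read_state()['gripper_force'])"
```

```text
t 4.3 pos [0.5553 0.2724 0.0987] yang 76.12 travel cm [-0.03  0.07 -0.03] yaw -0.27955385867028326 q [ 0.27  0.65  1.36 -0.    1.13 -1.06] F [-1.8 -5.3  2.9] T [-0.77  0.21  0.04] w 0.009641217095670602
30.000059120357037
```

Request:
{"op": "arm_command", "data": {
  "series": [
    {"travel":[0,0,0],"yaw":5},
    {"travel":[0,0,0],"yaw":11},
    {"travel":[0,0,0],"yaw":17},
    {"travel":[0,0,0],"yaw":23},
    {"travel":[0,0,0],"yaw":28},
    {"travel":[0,0,0],"yaw":33},
    {"travel":[0,0,0],"yaw":37},
    {"travel":[0,0,0],"yaw":40}
  ]
}}

```text
clock: 5.1
tool_pos: [0.5551, 0.2721, 0.0987]
ee_rot: [[-0.587, 0.809, -0.001], [0.809, 0.587, -0.002], [-0.001, -0.002, -1.0]]
force: [-3.0, -6.7, 2.7]
grip_width: 0.0097
gripper_force: 30.0
```

```bash
python3 -c "
from h import *
togo(.099,10.6)"
```

```text
t 5.1 pos [0.5551 0.2721 0.0987] yang 35.98 travel cm [ 0.04  0.1  -0.03] yaw 25.37937558450335 q [ 0.27  0.65  1.36 -0.    1.13 -0.36] F [-3.  -6.7  2.7] T [-1.15  0.41  0.14] w 0.00971206516029141
```

Request:
{"op": "arm_command", "data": {
  "series": [
    {"travel":[0,0,0],"yaw":5},
    {"travel":[0,0,0],"yaw":10},
    {"travel":[0,0,0],"yaw":15},
    {"travel":[0,0,0],"yaw":19},
    {"travel":[0,0,0],"yaw":22},
    {"travel":[0,0,0],"yaw":24},
    {"travel":[0,0,0],"yaw":25.5}
  ]
}}

```text
clock: 5.8
tool_pos: [0.5549, 0.272, 0.0987]
ee_rot: [[-0.183, 0.983, -0.002], [0.983, 0.183, -0.002], [-0.002, -0.002, -1.0]]
force: [-4.0, -7.0, 2.9]
grip_width: 0.0097
gripper_force: 30.0
```

```bash
python3 -c "
from h import *
togo(.099,10.6)"
```

```text
t 5.8 pos [0.5549 0.272  0.0987] yang 10.56 travel cm [ 0.09  0.09 -0.03] yaw -0.03610490682871159 q [ 0.27  0.65  1.36 -0.    1.13  0.08] F [-4.  -7.   2.9] T [-1.28  0.55  0.22] w 0.009663982664886392
```

Request:
{"op": "arm_command", "data": {
  "series": [
    {"travel":[0,0,0],"yaw":1},
    {"travel":[0,0,0],"yaw":2},
    {"travel":[0,0,0],"yaw":2}
  ]
}}

```text
clock: 6.1
tool_pos: [0.5549, 0.272, 0.0987]
ee_rot: [[-0.151, 0.989, -0.001], [0.989, 0.151, -0.002], [-0.002, -0.002, -1.0]]
force: [-2.8, -7.7, 3.9]
grip_width: 0.0102
gripper_force: 30.0
```

```bash
python3 -c "
from h import *
togo(.099,10.6)"
```

```text
t 6.1 pos [0.5549 0.272  0.0987] yang 8.66 travel cm [ 0.08  0.09 -0.03] yaw -1.942973360704201 q [ 0.27  0.65  1.36 -0.    1.13  0.12] F [-2.8 -7.7  3.9] T [-1.25  0.58  0.51] w 0.010162972388607212
```

Torque jumped from 0.22 to 0.51 N m and the width grew, so the key is on the start stop. I'll hold there for a bit over a second.

Request:
{"op": "arm_command", "data": {
  "series": [
    {"travel":[0,0,0],"yaw":0},
    {"travel":[0,0,0],"yaw":0},
    {"travel":[0,0,0],"yaw":0},
    {"travel":[0,0,0],"yaw":0},
    {"travel":[0,0,0],"yaw":0},
    {"travel":[0,0,0],"yaw":0},
    {"travel":[0,0,0],"yaw":0},
    {"travel":[0,0,0],"yaw":0}
  ]
}}

```text
clock: 6.9
tool_pos: [0.5549, 0.272, 0.0987]
ee_rot: [[-0.151, 0.989, -0.001], [0.989, 0.151, -0.002], [-0.002, -0.002, -1.0]]
force: [-3.7, -7.4, 4.4]
grip_width: 0.01
gripper_force: 30.0
```

Request:
{"op": "arm_command", "data": {
  "series": [
    {"travel":[0,0,0],"yaw":0},
    {"travel":[0,0,0],"yaw":0},
    {"travel":[0,0,0],"yaw":0},
    {"travel":[0,0,0],"yaw":0},
    {"travel":[0,0,0],"yaw":0},
    {"travel":[0,0,0],"yaw":0},
    {"travel":[0,0,0],"yaw":0},
    {"travel":[0,0,0],"yaw":0}
  ],
  "grip": 1
}}

```text
clock: 7.7
tool_pos: [0.5554, 0.2729, 0.0987]
ee_rot: [[-0.15, 0.989, 0.0], [0.989, 0.15, 0.0], [0.0, 0.0, -1.0]]
force: [-1.0, -0.0, 0.2]
grip_width: 0.0718
gripper_force: 0.0
```

```bash
python3 -c "
from h import *
togo(.099,10.6)"
```

```text
t 7.7 pos [0.5554 0.2729 0.0987] yang 8.62 travel cm [ 0.01  0.03 -0.03] yaw -1.9751821143186419 q [0.27 0.65 1.36 0.   1.13 0.12] F [-1.  -0.   0.2] T [-0.04 -0.07 -0.01] w 0.07178918942026752
```

Request:
{"op": "arm_command", "data": {
  "series": [
    {"travel":[0,0,-1.5],"yaw":0},
    {"travel":[0,0,-5],"yaw":0},
    {"travel":[0,0,-9],"yaw":0},
    {"travel":[0,0,-13],"yaw":0},
    {"travel":[-4,-2,-14],"yaw":0},
    {"travel":[-8,-5,-14],"yaw":0},
    {"travel":[-12,-7,-14],"yaw":0},
    {"travel":[-16,-9,-14],"yaw":0}
  ]
}}

```text
clock: 8.5
tool_pos: [0.4894, 0.0998, 0.239]
ee_rot: [[-0.151, 0.989, 0.001], [0.989, 0.151, -0.0], [-0.0, 0.001, -1.0]]
force: [-0.2, 0.3, 0.4]
grip_width: 0.0887
gripper_force: 0.0
```

Request:
{"op": "arm_command", "data": {
  "series": [
    {"travel":[-4,-1,0],"yaw":0},
    {"travel":[-8,-2,0],"yaw":0},
    {"travel":[-10,-3,0],"yaw":0},
    {"travel":[-10,-3,0],"yaw":0},
    {"travel":[-10,-3,0],"yaw":0}
  ]
}}

```text
clock: 9.0
tool_pos: [0.4758, -0.002, 0.2389]
ee_rot: [[-0.149, 0.989, 0.0], [0.989, 0.149, 0.0], [0.0, 0.0, -1.0]]
force: [-1.0, 1.5, -0.4]
grip_width: 0.088
gripper_force: 0.0
```

Run:
```python
from h import *
a=get_image("top");b=get_image("scene")
cv2.imwrite("pics/e.png",np.hstack([cv2.resize(a[80:200,65:205],(400,343),interpolation=2),cv2.resize(b[190:310,355:495],(400,343),interpolation=2)])[:,:,::-1])
o=np.load("pics/top0.npy");print("lamp diff",np.abs(a[110:240,365:500].astype(int)-o[110:240,365:500]).max())
togo(.2,10)
```

```text
lamp diff 163
t 9.1 pos [ 0.4759 -0.0013  0.2388] yang 8.69 travel cm [25.91 12.03  3.88] yaw -1.311228502367527 q [-0.25  0.2   1.64  0.    1.3  -0.4 ] F [-0.3  0.   1. ] T [-0.03 -0.07 -0.03] w 0.08786743278018795
```

View pics/e.png

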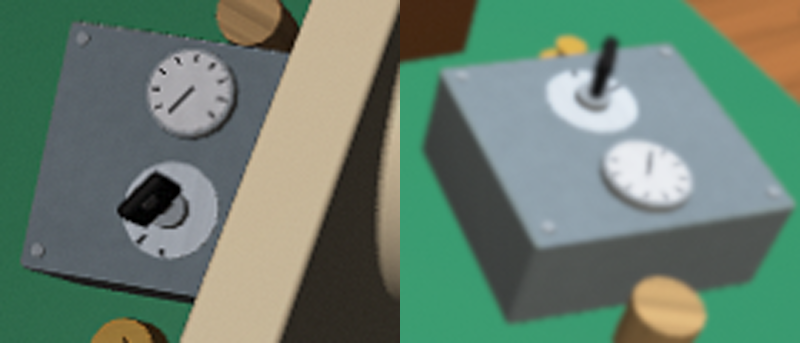

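The pump key has turned to a diagonal and sits at about run, with its head around (150,198) in the left half. I'll measure its angle. The lamp box difference is just the arm passing through that crop, and the arm never went near the lamp key.

Run:
```python
from h import *
for k,a in(("before",np.load("pics/top0.npy")),("now",get_image("top"))):
    m=np.zeros(a.shape[:2],np.uint8);m[133:170,104:134]=(a[133:170,104:134].max(2)<75)*255
    cs,_=cv2.findContours(m,0,1);c=max(cs,key=cv2.contourArea)
    h=cv2.approxPolyDP(cv2.convexHull(c),1.2,True)[:,0]
    P=np.array([onz("top",q,.128)[:2] for q in h])
    for i in range(len(P)):
        d=P[i]-P[i-1];L=np.hypot(*d)
        if L>.015: print(k,"len",L.round(3),"turn from off",(-10.7-(np.degrees(np.arctan2(d[1],d[0]))))%180)
```

```text
before len 0.029 turn from off 4.260691337702527
before len 0.018 turn from off 101.58248313182716
before len 0.027 turn from off 178.43703122945072
before len 0.018 turn from off 101.33645280275782
now len 0.016 turn from off 111.35111244090308
now len 0.016 turn from off 42.77343901650727
now len 0.018 turn from off 101.34495086078219
now len 0.029 turn from off 36.66501194271996
```

```bash
python3 -c "
from h import *
print(arm.job_done())"
```

```text
the job is handed in; nothing more can be done
None
```

I turned the pump key to its start stop, held it there about 1 s and released it; it sprang back to about run (roughly 37° measured, 34° nominal), the lamp key was left alone, and the job is handed in (verdict not shown).

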